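Wipe the offcut chips off the checking plate

TASK

Clear the checking plate for the next job: lift the scraper block out of its stand, lay it down on one long side on the rubber mat and let go, then take it again from above by its middle, set a long face on the bare end of the plate away from the chip tray, and wipe all five loose chips over the edge into the tray. Then lay the block back down on the mat and leave it there. Do not pick the chips up, and leave everything else on the bench as it is.

Things in the scene. Friction and masses are not known exactly. Their poses are not given: they have to be found in the camera images.
- scraper_center (a point): centre of the scraper block: a plain beech block 120 long (its z axis) x 48 (its x axis) x 36 thick (its y axis), about 0.16 kg, with a 3 mm rubber facing, flush, on its two long 36 x 120 faces (those square to its x axis; either can do the wiping). At the start it stands on end (z up) in the socket of the stand, its top 120 above the socket's floor
- stand_floor (a point): centre of the socket floor of the fixed grey metal stand that holds the scraper block: floor 6 above the table, socket 56 (x) x 44 (y), walls 5 thick that reach 30 above the floor; base plate 110 x 100 x 6. It may stand at the left or the right of the plate
- mat_top (a point): centre of the upper face of the fixed black rubber mat: 190 (x) x 180 (y), 4 thick, flat on the table, z up. It is on the opposite side of the plate from the stand
- plate_top (a point): centre of the upper face of the fixed dark steel checking plate: 160 (x) x 220 (y), its top 45 above the table, z up, no rim. Its -y edge is the one over the chip tray; the chips lie at the start within 45 of this point in x and from 80 on the -y side to 50 on the +y side, and the last 60 at the +y end are free
- tray_in (a point): centre of the inner floor of the open chip tray fixed against the plate's -y edge: inside 164 (x) x 86 (y), floor 3 above the table (42 below the plate's top), walls 3 thick reaching 30 above the table; same axes as the plate
- chip_a_c (a point): centre of a loose steel chip, 16 x 14 x 8, 14 g, lying flat on the plate at the start (z up)
- chip_b_c (a point): centre of a loose steel chip, 18 x 12 x 8, 14 g, lying flat on the plate at the start (z up)
- chip_c_c (a point): centre of a loose steel chip, round slug, diameter 18, 8 high, 14 g, lying flat on the plate at the start (z up)
- chip_d_c (a point): centre of a loose steel chip, 14 x 14 x 9, 14 g, lying flat on the plate at the start (z up)
- chip_e_c (a point): centre of a loose steel chip, 17 x 13 x 7, 14 g, lying flat on the plate at the start (z up)
- tape: bystander: cardboard tape core ring, outer diameter 96, 25 high, lying flat (origin: centre of its underside)
- oil: bystander: white plastic bottle, diameter 50, 130 high, standing (origin: centre of its underside)
- driver: bystander: screwdriver with black handle, lying (origin on its underside)
- tube_center (a point): bystander: piece of aluminium roller tube, diameter 40, 120 long, lying (this point is its centre)
- bracket: bystander: white L-shaped blind bracket, 50 x 40 x 54, standing on its foot (origin: centre of its underside)
- pot: bystander: grey plastic cup, diameter 64, 50 high, standing (origin: centre of its underside)

How it is judged (in metres and radians):
On the way, in this order (a step that is already met when the one before it is completed fails the run):
1. the scraper block lies on a long side on the mat, let go (angle between scraper_center's own z axis and vertical between 1.45 and 1.69 rad and z of scraper_center in the frame of mat_top below 0.03 m and x of scraper_center in the frame of mat_top between -0.085 and 0.085 m and y of scraper_center in the frame of mat_top between -0.08 and 0.08 m and contact force between the fingers and scraper below 0.1 N and linear speed of scraper below 0.02 m/s), for 0.2 s.
2. the block is held with a long face down on the plate, within 6 mm of its surface, all the chips still on the plate (angle between scraper_center's own z axis and vertical between 1.45 and 1.69 rad and contact force between the fingers and scraper above 0.5 N and z of each of chip_a_c, chip_b_c, chip_c_c, chip_d_c, chip_e_c in the frame of plate_top above 0 m and z of scraper_center in the frame of plate_top below 0.03 m and x of scraper_center in the frame of plate_top between -0.09 and 0.09 m and y of scraper_center in the frame of plate_top between -0.11 and 0.13 m), for 0.1 s.
3. all five chips are in the tray, the block still held (x of chip_a_c in the frame of tray_in between -0.085 and 0.085 m and y of chip_a_c in the frame of tray_in between -0.046 and 0.046 m and z of each of chip_a_c, chip_b_c, chip_c_c, chip_d_c, chip_e_c in the frame of tray_in below 0.027 m and x of chip_b_c in the frame of tray_in between -0.085 and 0.085 m and y of chip_b_c in the frame of tray_in between -0.046 and 0.046 m and x of chip_c_c in the frame of tray_in between -0.085 and 0.085 m and y of chip_c_c in the frame of tray_in between -0.046 and 0.046 m and x of chip_d_c in the frame of tray_in between -0.085 and 0.085 m and y of chip_d_c in the frame of tray_in between -0.046 and 0.046 m and x of chip_e_c in the frame of tray_in between -0.085 and 0.085 m and y of chip_e_c in the frame of tray_in between -0.046 and 0.046 m and contact force between the fingers and scraper above 0.5 N), for 0.1 s.
At the end, for the whole second after the job is handed in: All five chips lie in the chip tray, below its rim, at rest; the scraper block lies on a long side on the rubber mat (its centre over the mat, 10 mm or more inside the mat's edges), released and at rest (all of step 1 and x of chip_a_c in the frame of tray_in between -0.085 and 0.085 m and y of chip_a_c in the frame of tray_in between -0.046 and 0.046 m and z of each of chip_a_c, chip_b_c, chip_c_c, chip_d_c, chip_e_c in the frame of tray_in below 0.027 m and x of chip_b_c in the frame of tray_in between -0.085 and 0.085 m and y of chip_b_c in the frame of tray_in between -0.046 and 0.046 m and x of chip_c_c in the frame of tray_in between -0.085 and 0.085 m and y of chip_c_c in the frame of tray_in between -0.046 and 0.046 m and x of chip_d_c in the frame of tray_in between -0.085 and 0.085 m and y of chip_d_c in the frame of tray_in between -0.046 and 0.046 m and x of chip_e_c in the frame of tray_in between -0.085 and 0.085 m and y of chip_e_c in the frame of tray_in between -0.046 and 0.046 m and linear speed of each of chip_a, chip_b, chip_c, chip_d, chip_e below 0.02 m/s); the robot touches nothing.
It fails at once if a bystander is moved by more than 30 mm (distance of any of tape, oil, driver, tube_center, bracket, pot from where it was at the start of the episode above 0.03 m).
It fails at once if a chip is picked up (more than 60 mm above the plate) (z of any of chip_a_c, chip_b_c, chip_c_c, chip_d_c, chip_e_c in the frame of plate_top above 0.06 m).
It also fails if it takes over 72 s, if anything falls off the work surface, if the arm or the gripper's body presses on something with over 40 N, if the wrist force passes 120 N, or if a joint passes its speed limit or range.

ROBOT

A 6-joint arm with a two-finger parallel gripper is mounted at the origin on the work surface. World frame = base frame: x ahead of the robot, y to its left, z up, the work surface at z = 0. Lengths are in mm, angles in rad, forces in N, time in s.
With the tool pointing down it reaches from about 275 to 1000 mm from the base axis. Payload 8.4 kg.
Tool frame: the origin (TCP) lies on the centre line of the jaws, within the pads' length; the fingertips stand r.tip_reach ahead of it and the grasp point (between the pads) lies 11 mm behind it (r.tip_reach is the distance from the TCP to the fingertips, in mm); z points along the fingers, y is the line along which they close (so a half turn about z gives the same grasp; the last joint's range is limited). The gripper opens to 85 mm and grips with 20 to 120 N. Pads are 22 mm wide; open, the fingers measure 114 mm over their backs; the gripper's body (76 mm by 85 mm) begins 54 mm behind the grasp point. The pads swing forward as they close: fully open they stand 13 mm farther back than shut.
Start: joints at [-1.112, 0.353, 1.633, -0, 1.155, -0.002], TCP at [277.914, -559.814, 239.281] pointing down, gripper open.
Joint ranges: [-2.63, 2.63], [-0.92, 2.1], [0.06, 2.66], [-1.3, 4.44], [0, 2.69], [-3.02, 3.02]. Speed limits (rad/s): [2.22, 2.22, 2.79, 3.14, 3.14, 3.14].

INTERFACE

Orientations are given as [roll, pitch, yaw] about the fixed x, y, z axes, in that order (R = Rz(yaw) Ry(pitch) Rx(roll)).
In Python, from rig import r gives the robot as it stands.
- The arm moves only by the tool carry_out, never from a script. Its argument "targets" is a list of rows, each an object with "dp": the shift along the tool's x, y, z in mm, a list of three; "yaw": the turn about the tool's z in degrees. A call has 1 to 12 rows; each row is the pose to reach, as a shift and turn from the pose commanded when the call began, along the tool's axes at that moment; what a row does not reach only later rows make up. A row lasts 1/8 s, in which the tool goes at most 62.5 mm and 10.7 degrees, less where a joint would pass 70% of its speed; a pose out of reach is approached as far as the arm can. A call with a gripper value outside its range is refused whole. "fingers" is the opening, from -1 (shut) to 1 (fully open), so that 0 is half open, set as the call begins (left out, the last holds). The fingers move at their own pace and stop on an object; "grip_force" is the grip in N (left out, the last holds). Time passes only in rows, so rows that repeat a pose let the fingers close. It gives the time, the measured TCP pose, the force, the opening and the grip force at its end, in the units of the state.
- r.sense(): the state, without advancing time (a new reading comes with each control period).
- r.grab_frame(name): name is "scene" or "top" or "wrist"; returns the picture (480x640x3 uint8, red, green, blue); there is no depth.
- r.get_calibration(name): a dict with "fx", "fy", "cx", "cy" (pixels), "rvec" (rotation vector, rad) and "tvec" (3), from world to camera coordinates, as OpenCV has them. Camera axes: x right, y down, z forward; pixel columns grow to the right and rows downward; lengths in mm; the calibration is good to about 2 mm. The wrist camera is an equidistant fisheye: a pixel r from the principal point sees the ray r / f radians off the axis. A picture is of the moment at which its call begins: read the wrist's pose just before it. get_calibration takes no time and is no camera call; for the wrist camera it gives the pose at the moment of the call.
- r.sign_off(): hands the job in; it is judged then, once.
The state is a dict: "clock": time; "qpos": joint angles; "qvel": joint speeds; "joint_efforts": joint torques, N m; "eef_pos": TCP position; "tcp_rot": TCP orientation; "contact_force": force on the tool from outside, world axes, zero at the start; "wrist_torque": the same for the moment, N m; "opening": opening from 0.0 (shut) to 1.0 (fully open); "grasp_force": force on a finger pad.
Only numpy, scipy, OpenCV 4.12 (cv2) and the standard library are available. Lean on these libraries where they do the work, as an engineer would, in place of code of your own. Each camera call takes 0.05 s, during which the arm holds its last target. There are 200 camera calls.

## Working session

There is one attempt and no reset: what is moved stays moved. The work goes in short steps, Python scripts to look and compute and a tool call to move; the robot and the scene stay as the last step left them, time stands still between calls to the robot, and variables do not carry over. Pictures are saved under pics/ and viewed, at most 10 in all, crops included, and the job is handed in when it is done.

Besides the shell and the picture viewer there is one more tool, called after "Emit:" as name([rows], argument=value, ...), one row to a line, values as JSON. carry_out: Moves the arm, as the interface text tells. Its arguments: {"type":"object","properties":{"targets":{"type":"array","items":{"type":"object","properties":{"dp":{"type":"array","items":{"type":"number"}},"yaw":{"type":"number"}}}},"fingers":{"type":"number"},"grip_force":{"type":"number"}},"required":["targets"]}

```bash
ls; mkdir -p pics; python3 - <<'E'
from rig import r
import cv2
s=r.sense(); print({k:s[k] for k in('clock','eef_pos','tcp_rot','opening','contact_force','grasp_force')}, r.tip_reach)
for n in('scene','top'):
    f=r.grab_frame(n); cv2.imwrite(f'pics/{n}0.png',f[:,:,::-1]); c=r.get_calibration(n); print(n,c)
E
```

```text
pics
{'clock': 0.0, 'eef_pos': array([ 277.70650386, -559.39690149,  238.56664565]), 'tcp_rot': array([-3.14023596e+00,  1.46184407e-05,  4.60811711e-01]), 'opening': 0.9996344082736767, 'contact_force': array([ 1.42072801, -0.51606874, -0.25182131]), 'grasp_force': 0.0} 8.0
scene {'fx': 546.1167266706137, 'fy': 546.1167266706137, 'cx': 321.50625040166256, 'cy': 228.73008658516247, 'rvec': array([ 1.39760988,  2.03071012, -0.97172791]), 'tvec': array([ 215.69846855, -287.64839237, 1568.26410952])}
top {'fx': 508.06364465467175, 'fy': 508.06364465467175, 'cx': 309.96952434441386, 'cy': 240.4212125903063, 'rvec': array([ 2.12003863, -2.17322671,  0.20614146]), 'tvec': array([ -8.22719105, 558.15141112, 967.85431417])}
```

View pics/scene0.png

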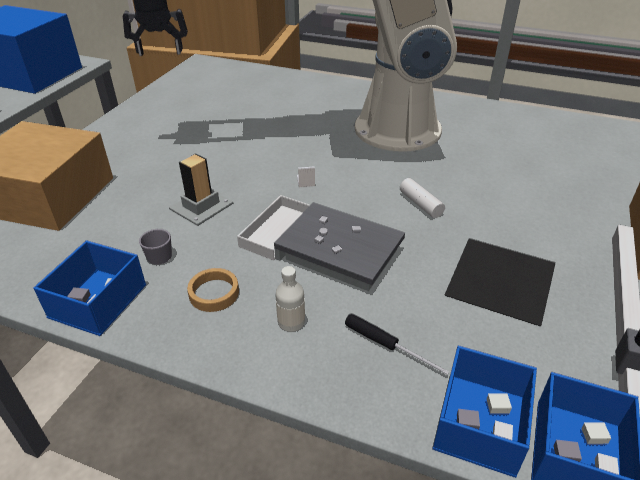

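View pics/top0.png

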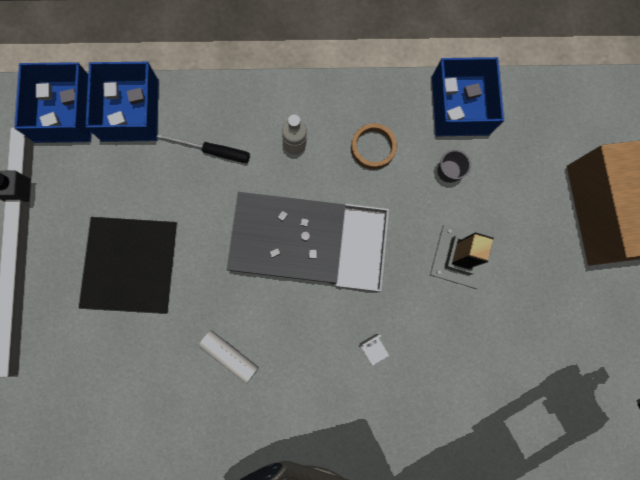

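The scene shows the block upright in its stand at (195,180), the tray and plate at (320,240) and the mat at (500,280). In the top view up is +x and left is +y. The stand is at (465,255), the plate at (285,238) with the tray on its right, the mat at (128,265), and the chips are around (300,235).

```bash
cat > h.py <<'E'
import cv2, numpy as np
from rig import r
def cam(n):
    c=r.get_calibration(n); R=cv2.Rodrigues(np.array(c['rvec']))[0]; t=np.array(c['tvec'])
    K=np.array([[c['fx'],0,c['cx']],[0,c['fy'],c['cy']],[0,0,1]]); return K,R,t
def ray(n,p):
    K,R,t=cam(n); d=R.T@np.linalg.inv(K)@np.array([p[0],p[1],1.]); return -R.T@t,d
def onz(n,p,z):
    o,d=ray(n,p); return o+d*(z-o[2])/d[2]
def tri(ps,pt):
    P=[np.dot(K,np.c_[R,t]) for K,R,t in(cam('scene'),cam('top'))]
    X=cv2.triangulatePoints(P[0],P[1],np.array(ps,float).reshape(2,1),np.array(pt,float).reshape(2,1)).ravel(); return X[:3]/X[3]
def proj(n,X):
    K,R,t=cam(n); u=K@(R@np.array(X,float)+t); return u[:2]/u[2]
def quad(mask,roi):
    m=np.zeros_like(mask); x0,y0,x1,y1=roi; m[y0:y1,x0:x1]=mask[y0:y1,x0:x1]
    c=max(cv2.findContours(m,cv2.RETR_EXTERNAL,cv2.CHAIN_APPROX_NONE)[0],key=cv2.contourArea)
    c=cv2.convexHull(c)
    for e in np.arange(1,15,.5):
        q=cv2.approxPolyDP(c,e,True)
        if len(q)<=4: break
    return q[:,0].astype(float),cv2.contourArea(c)
E
python3 - <<'E'
from h import *
np.set_printoptions(precision=1,suppress=True)
im={n:cv2.imread(f'pics/{n}0.png') for n in('scene','top')}
hsv={n:cv2.cvtColor(im[n],cv2.COLOR_BGR2HSV) for n in im}
V={n:hsv[n][...,2] for n in im}
def pr(name,q,n,z):
    W=np.array([onz(n,p,z) for p in q]); print(name,n,q.tolist(),'\n',W[:,:2],'edges',[round(float(np.linalg.norm(W[i]-W[i-1]))) for i in range(len(q))],'c',W.mean(0))
for n,roi in(('top',(60,200,200,330)),('scene',(430,225,570,335))):
    q,a=quad((V[n]<50).astype(np.uint8),roi); pr('mat',q,n,4)
print({n:[im[n][p[1],p[0]].tolist() for p in ps] for n,ps in dict(top=[(250,230),(330,270),(200,230),(362,250),(283,216),(305,223),(275,253)],scene=[(330,220),(380,240),(430,240),(330,270),(323,220)]).items()})
for n,roi in(('top',(215,180,345,300)),('scene',(262,195,412,295))):
    q,a=quad(((V[n]<100)&(V[n]>0)).astype(np.uint8),roi); pr('plate',q,n,45)
crop=[cv2.resize(im['top'][215:300,420:510],None,fx=4,fy=4,interpolation=cv2.INTER_CUBIC),cv2.resize(im['scene'][145:225,160:245],None,fx=4,fy=4,interpolation=cv2.INTER_CUBIC)]
H=max(c.shape[0] for c in crop); crop=[cv2.copyMakeBorder(c,0,H-c.shape[0],0,0,cv2.BORDER_CONSTANT) for c in crop]
cv2.imwrite('pics/c1.png',np.hstack(crop)); print(np.hstack(crop).shape)
E
```

```text
mat top [[92.0, 217.0], [176.0, 223.0], [166.0, 312.0], [79.0, 307.0]] 
 [[624.4 427.9]
 [607.9 254.4]
 [424.9 271.5]
 [439.5 445.8]] edges [186, 174, 184, 175] c [524.2 349.9   4. ]
mat scene [[469.0, 240.0], [554.0, 263.0], [540.0, 325.0], [445.0, 295.0]] 
 [[431.8 274.6]
 [443.6 449. ]
 [627.  433.4]
 [613.4 258.1]] edges [182, 175, 184, 176] c [529.  353.8   4. ]
{'top': [[80, 79, 79], [83, 82, 81], [126, 129, 126], [181, 177, 177], [168, 166, 168], [165, 164, 166], [170, 169, 171]], 'scene': [[107, 102, 101], [103, 100, 100], [160, 160, 157], [67, 68, 66], [185, 181, 183]]}
plate top [[238.0, 192.0], [343.0, 204.0], [344.0, 288.0], [230.0, 273.0]] 
 [[660.7 121. ]
 [631.3 -91.1]
 [461.4 -86.7]
 [496.5 137.3]] edges [165, 214, 170, 227] c [562.5  20.1  45. ]
plate scene [[404.0, 233.0], [372.0, 294.0], [275.0, 258.0], [274.0, 243.0]] 
 [[508.5 146.9]
 [699.9 135.9]
 [673.7 -70.2]
 [633.2 -91.1]] edges [269, 192, 208, 46] c [628.8  30.4  45. ]
(340, 700, 3)
```

View pics/c1.png

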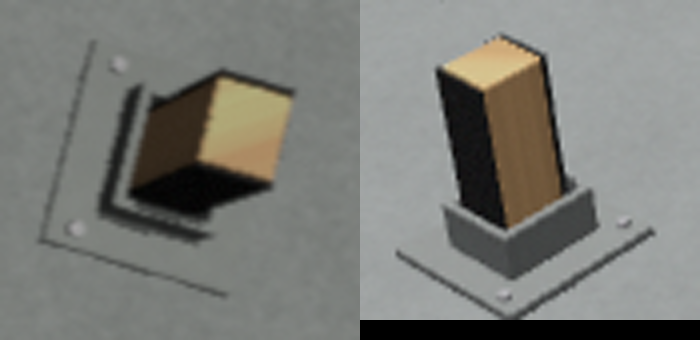

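The left crop (top view) shows the block's top face with corners near (222,71), (295,93), (271,190) and (196,166). The right crop (scene) shows the same corners at (125,90), (77,68), (140,35) and (187,55). The rubber faces point along about ±x.

```bash
python3 - <<'E'
from h import *
np.set_printoptions(precision=1,suppress=True)
T=np.array([(222,71),(295,93),(271,190),(196,166)])/4-.375+[420,215]
S=np.array([(123,92),(75,70),(140,35),(187,55)])/4-.375+[160,145]
X=np.array([tri(s,t) for s,t in zip(S,T)]); print(X,X.mean(0),[np.linalg.norm(X[i]-X[i-1]) for i in range(4)])
for n,Q in(('top',T),('scene',S)):
    W=np.array([onz(n,p,126) for p in Q]);print(n,W[:,:2],W.mean(0)); d=W[0]-W[3]+W[1]-W[2]; print('yaw x',np.degrees(np.arctan2(d[1],d[0])))
mt=[(92,217),(176,223),(166,312),(79,307)]; ms=[(540,325),(469,240)]
print('mat z',tri((554,263),(79,307)),tri((469,240),(166,312)),tri((540,325),(92,217)),tri((445,295),(176,223)))
im=cv2.imread('pics/top0.png')[180:305,220:400]; a=cv2.resize(im,None,fx=4,fy=4,interpolation=cv2.INTER_CUBIC); cv2.imwrite('pics/c2.png',a)
im=cv2.imread('pics/scene0.png')[185:305,230:420]; a=cv2.resize(im,None,fx=4,fy=4,interpolation=cv2.INTER_CUBIC); cv2.imwrite('pics/c3.png',a)
E
```

```text
[[ 551.9 -325.1  124.1]
 [ 541.5 -360.3  123.7]
 [ 496.7 -345.8  123.6]
 [ 508.  -310.1  125.1]] [ 524.5 -335.3  124.2] [np.float64(46.406983442011544), np.float64(36.629617127502286), np.float64(47.05092398909594), np.float64(37.475956252986045)]
top [[ 552.7 -327. ]
 [ 541.6 -360.3]
 [ 496.6 -345.2]
 [ 508.5 -311.3]] [ 524.8 -335.9  126. ]
yaw x -19.036772710355734
scene [[ 554.5 -320.6]
 [ 544.6 -356.9]
 [ 500.1 -343.1]
 [ 509.3 -307.6]] [ 527.1 -332.   126. ]
yaw x -16.64347781306945
mat z [439.5 448.7   0.1] [425.  273.7  -1.7] [624.9 431.9   0.5] [608.7 256.8  -1.1]
```

View pics/c2.png

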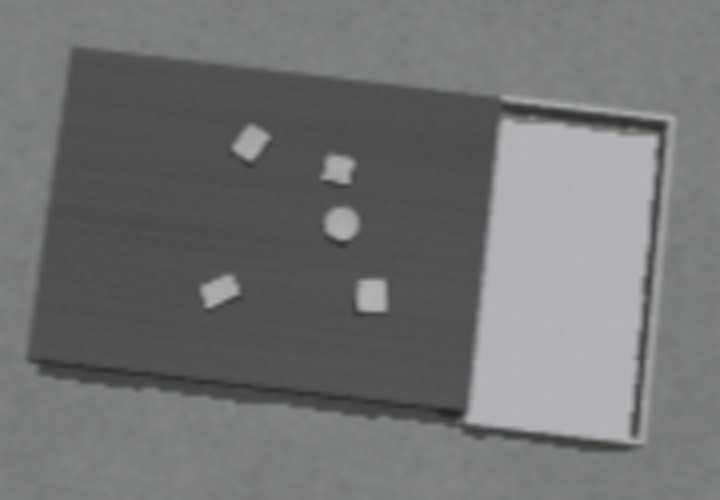

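View pics/c3.png

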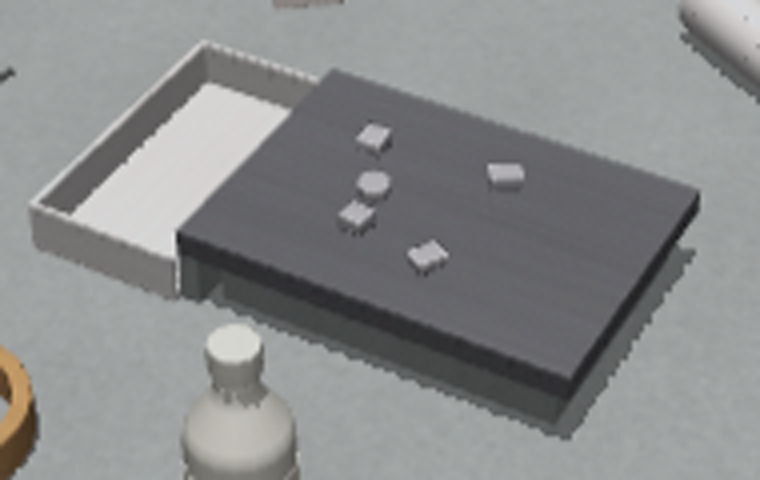

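The top crop puts the plate corners at (73,47), (500,98), (466,411) and (29,359). The scene crop has the same corners at (570,380), (180,234), (333,70) and (699,192). All five chips lie well inside.

```bash
python3 - <<'E'
from h import *
np.set_printoptions(precision=1,suppress=True)
T=np.array([(73,47),(500,98),(466,411),(29,359)])/4-.375+[220,180]
S=np.array([(570,380),(180,234),(333,70),(699,192)])/4-.375+[230,185]
X=np.array([tri(s,t) for s,t in zip(S,T)]); print(X,X.mean(0),[np.linalg.norm(X[i]-X[i-1]) for i in range(4)])
for n,Q in(('top',T),('scene',S)):
    W=np.array([onz(n,p,45) for p in Q]);print(n,W.mean(0)); d=W[0]-W[3]+W[1]-W[2]; e=W[0]-W[1]+W[3]-W[2];print('yaw x',np.degrees(np.arctan2(d[1],d[0])),np.degrees(np.arctan2(-e[0],e[1])))
C=np.array([(251,144),(339,169),(341,223),(372,296),(219,291)])/4-.375+[220,180]
c=X.mean(0);a=np.radians(-5.5)
for p in C:
    w=onz('top',p,53)-c; print('chip in plate',np.cos(a)*w[0]+np.sin(a)*w[1],-np.sin(a)*w[0]+np.cos(a)*w[1])
for nm,p in dict(oil=(294,133),tape=(374,146),brk=(375,348),tube=(228,357),drv=(225,152)).items(): print(nm,onz('top',p,20)[:2])
s=r.sense();print(s['eef_pos'],s['tcp_rot'],s['clock'])
E
```

```text
[[662.2 123.2  42.7]
 [630.9 -92.8  42.6]
 [472.8 -70.9  43.2]
 [503.8 145.3  42. ]] [567.4  26.2  42.6] [np.float64(159.87056133125128), np.float64(218.2330426594518), np.float64(159.59264538508458), np.float64(218.4867873712981)]
top [567.4  24.7  45. ]
yaw x -8.100071202514595 -8.197220667674463
scene [569.8  28.4  45. ]
yaw x -7.674667832610491 -8.289552648978832
chip in plate 39.98986097260476 9.558319487085335
chip in plate 30.54225158289911 -35.164915048118665
chip in plate 3.3289823715934768 -38.0973797912358
chip in plate -32.06468505280156 -55.95742077312082
chip in plate -35.05580075497356 19.489635947447997
oil [794.1   4.9]
tape [ 762.2 -164.1]
brk [ 342.8 -146.1]
tube [333.5 144.6]
drv [754.7 150.8]
[ 277.7 -559.4  238.6] [-3.1 -0.   0.5] 0.1
```

Emit:
carry_out([
  {"dp": [40, -11, 0], "yaw": 5},
  {"dp": [80, -23, 0], "yaw": 11},
  {"dp": [120, -34, 0], "yaw": 17},
  {"dp": [160, -46, 5], "yaw": 22},
  {"dp": [200, -57, 10], "yaw": 28},
  {"dp": [240, -68, 15], "yaw": 33},
  {"dp": [280, -80, 20], "yaw": 39},
  {"dp": [321, -91, 29], "yaw": 44},
  {"dp": [321, -91, 29], "yaw": 44},
  {"dp": [321, -91, 29], "yaw": 44},
], fingers=1)

```text
clock: 1.35
eef_pos: [524.6, -335.6, 210.0]
tcp_rot: [3.141, 0.001, -0.306]
contact_force: [-0.2, 0.3, 0.1]
opening: 0.999
grasp_force: 0.0
```

```bash
python3 - <<'E'
from h import *
s=r.sense();print(s['eef_pos'],np.degrees(s['tcp_rot']),s['clock'],s['qpos'])
print(r.get_calibration('wrist'))
f=r.grab_frame('wrist');cv2.imwrite('pics/w1.png',f[:,:,::-1])
E
```

```text
[ 524.56280686 -335.58976402  209.97836154] [ 1.79994161e+02  5.31645200e-02 -1.75125708e+01] 1.35 [-5.71361732e-01  3.78014358e-01  1.66591193e+00 -3.84023776e-04
  1.09853497e+00  1.30526141e+00]
{'fx': 371.64829954431775, 'fy': 371.64829954431775, 'cx': 321.7822229577749, 'cy': 234.9333357683058, 'rvec': array([-1.74119879,  2.3756522 ,  0.35445858]), 'tvec': array([-162.83857927,  545.30844224,  526.75400793])}
```

View pics/w1.png

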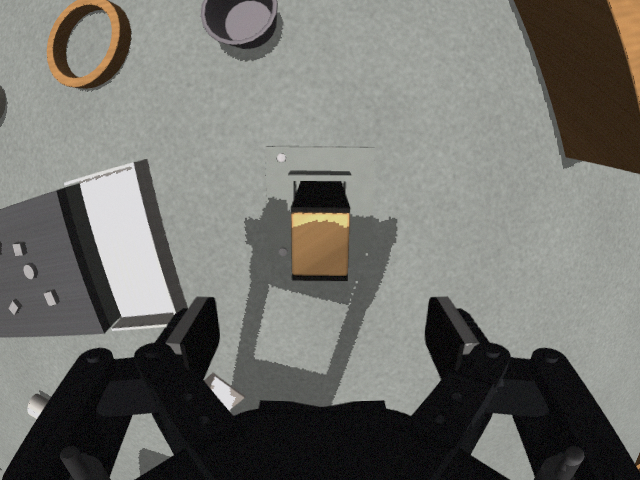

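The wrist view shows the block's top face, squarely aligned, at roughly columns 291–350 and rows 207–280. The fingers straddle it at columns 210 and 440.

```bash
cat >> h.py <<'E'
def wpt(c,p,z):
    R=cv2.Rodrigues(np.array(c['rvec']))[0];t=np.array(c['tvec']);u=np.array([p[0]-c['cx'],p[1]-c['cy']])/c['fx'];th=np.linalg.norm(u)
    d=R.T@np.r_[u/th*np.sin(th),np.cos(th)];o=-R.T@t;return o+d*(z-o[2])/d[2]
def rows(cmd,psi,tgt,dpsi=0):
    "dp in tool axes for world target from commanded pose; psi deg"
    a=np.radians(psi);d=np.array(tgt)-np.array(cmd);return [round(v,1) for v in(np.cos(a)*d[0]+np.sin(a)*d[1],np.sin(a)*d[0]-np.cos(a)*d[1],-d[2])],-dpsi
E
python3 - <<'E'
from h import *
np.set_printoptions(precision=1,suppress=True)
c=r.get_calibration('wrist')
Q=[(291.5,207.5),(350,207.5),(349,280),(291.5,280)]
W=np.array([wpt(c,p,126) for p in Q]);print(W,W.mean(0),[np.linalg.norm(W[i]-W[i-1]) for i in range(4)])
d=W[0]-W[3]+W[1]-W[2];e=W[0]-W[1]+W[3]-W[2];print(np.degrees(np.arctan2(d[1],d[0])),np.degrees(np.arctan2(-e[0],e[1])))
print(rows((524.5,-335.6,210),-17.5,W.mean(0)))
E
```

```text
[[ 553.2 -326.7  126. ]
 [ 542.5 -360.4  126. ]
 [ 496.9 -346.5  126. ]
 [ 508.1 -311.2  126. ]] [ 525.2 -336.2  126. ] [np.float64(47.688430350991595), np.float64(35.3522700691304), np.float64(47.65931555593291), np.float64(37.01984238425728)]
-18.015198989398723 -17.575434393796314
([np.float64(0.8), np.float64(0.4), np.float64(84.0)], 0)
```

Emit:
carry_out([
  {"dp": [0.5, 0.3, 30], "yaw": 0},
  {"dp": [0.5, 0.3, 60], "yaw": 0},
  {"dp": [0.5, 0.3, 90], "yaw": 0},
  {"dp": [0.5, 0.3, 110], "yaw": 0},
  {"dp": [0.5, 0.3, 120], "yaw": 0},
  {"dp": [0.5, 0.3, 120], "yaw": 0},
], fingers=1)

```text
clock: 2.15
eef_pos: [525.1, -336.2, 90.1]
tcp_rot: [-3.141, 0.001, -0.307]
contact_force: [-0.2, -0.1, 0.3]
opening: 0.997
grasp_force: 0.0
```

Emit:
carry_out([
  {"dp": [0, 0, 0], "yaw": 0},
  {"dp": [0, 0, 0], "yaw": 0},
  {"dp": [0, 0, 0], "yaw": 0},
  {"dp": [0, 0, 0], "yaw": 0},
  {"dp": [0, 0, 0], "yaw": 0},
  {"dp": [0, 0, 0], "yaw": 0},
], fingers=-1, grip_force=30)

```text
clock: 2.9
eef_pos: [525.8, -336.1, 91.0]
tcp_rot: [-3.142, -0.001, -0.307]
contact_force: [-0.3, 2.5, 5.3]
opening: 0.419
grasp_force: 32.9
```

Emit:
carry_out([
  {"dp": [0, 0, -15], "yaw": 0},
  {"dp": [0, 0, -40], "yaw": 0},
  {"dp": [0, 0, -70], "yaw": 0},
  {"dp": [0, 0, -95], "yaw": 0},
  {"dp": [-7, -18, -100], "yaw": 0},
  {"dp": [-22, -54, -100], "yaw": 0},
  {"dp": [-36, -90, -100], "yaw": 0},
  {"dp": [-50, -126, -100], "yaw": 0},
  {"dp": [-65, -162, -100], "yaw": 0},
  {"dp": [-79, -198, -100], "yaw": 0},
  {"dp": [-94, -234, -100], "yaw": 0},
  {"dp": [-108, -270, -100], "yaw": 0},
])

```text
clock: 4.4
eef_pos: [502.5, -43.9, 189.6]
tcp_rot: [3.141, 0.002, -0.307]
contact_force: [0.2, -0.8, -2.5]
opening: 0.416
grasp_force: 32.4
```

Emit:
carry_out([
  {"dp": [-14, -36, 0], "yaw": 0},
  {"dp": [-29, -72, 0], "yaw": -1},
  {"dp": [-43, -108, 0], "yaw": -2},
  {"dp": [-58, -144, 0], "yaw": -3},
  {"dp": [-72, -180, 0], "yaw": -4},
  {"dp": [-86, -216, 0], "yaw": -5},
  {"dp": [-101, -252, 0], "yaw": -6},
  {"dp": [-115, -288, 0], "yaw": -7},
  {"dp": [-130, -324, 0], "yaw": -8},
  {"dp": [-144, -360, 0], "yaw": -9.5},
  {"dp": [-151, -378, 0], "yaw": -9.5},
  {"dp": [-151, -378, 0], "yaw": -9.5},
])

```text
clock: 5.9
eef_pos: [473.3, 360.6, 189.7]
tcp_rot: [3.141, 0.001, -0.14]
contact_force: [-0.9, -0.7, -2.4]
opening: 0.42
grasp_force: 32.5
```

```bash
python3 - <<'E'
from h import *
s=r.sense();print(s['eef_pos'],np.degrees(s['tcp_rot']),s['clock'],s['qpos'],s['opening'],s['grasp_force'],s['contact_force'])
f=r.grab_frame('wrist');cv2.imwrite('pics/w2.png',f[:,:,::-1])
E
```

```text
[473.30657486 360.61554345 189.66403213] [ 1.79946741e+02  4.79268675e-02 -8.01594547e+00] 5.9 [ 6.48592035e-01  3.58738390e-01  1.74511488e+00 -7.18641595e-05
  1.03898836e+00  2.35932909e+00] 0.4204653960291144 32.483384013175964 [-0.9278754  -0.74011027 -2.44850795]
```

View pics/w2.png

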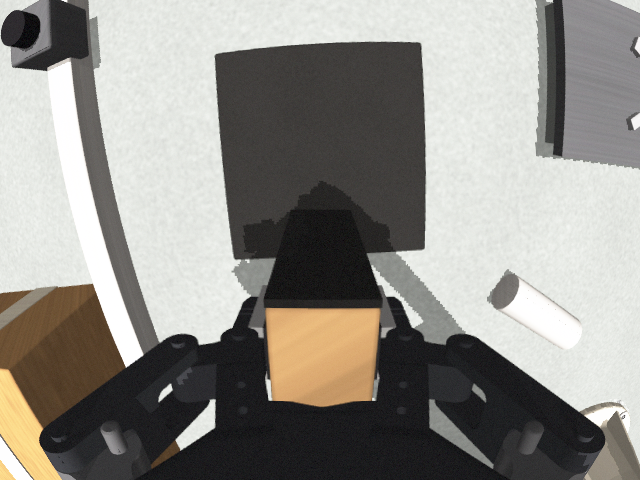

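The block is held upright in the jaws. The mat corners are at about (216,54), (420,42), (425,248) and (234,259).

```bash
python3 - <<'E'
from h import *
np.set_printoptions(precision=1,suppress=True)
c=r.get_calibration('wrist')
W=np.array([wpt(c,p,4) for p in [(216,54),(420,42),(425,248),(234,259)]]);print(W,W.mean(0),[np.linalg.norm(W[i]-W[i-1]) for i in range(4)])
b=np.array([wpt(c,p,106) for p in [(291,210),(351,210)]]);print('block front bottom',b)
t=np.array([wpt(c,p,220) for p in [(265,306),(382,306)]]);print('block front top',t)
# arc: pivot at P ; table of offsets (tool x, z down) relative to upright
h=96;rho=np.hypot(24,h);a0=np.arctan2(h,-24)
for k in range(0,91,6): a=a0-np.radians(k);print(k,round(rho*np.cos(a)+24,1),round(h-rho*np.sin(a),1))
E
```

```text
[[624.9 429.8   4. ]
 [610.5 253.6   4. ]
 [423.6 268.2   4. ]
 [438.  447.    4. ]] [524.2 349.7   4. ] [np.float64(187.62256300366084), np.float64(176.795035663763), np.float64(187.53222997115338), np.float64(179.285555189613)]
block front bottom [[498.9 374.1 106. ]
 [493.8 338.2 106. ]]
block front top [[494.3 374.4 220. ]
 [489.  337.5 220. ]]
0 0.0 0.0
6 10.2 -2.0
12 20.5 -2.9
18 30.8 -2.7
24 41.1 -1.5
30 51.2 0.9
36 61.0 4.2
42 70.4 8.6
48 79.3 13.9
54 87.6 20.2
60 95.1 27.2
66 101.9 35.0
72 107.9 43.5
78 112.9 52.6
84 117.0 62.1
90 120.0 72.0
```

Emit:
carry_out([
  {"dp": [0, 0, 30], "yaw": 0},
  {"dp": [0, 0, 60], "yaw": 0},
  {"dp": [0, 0, 85], "yaw": 0},
  {"dp": [0, 0, 93], "yaw": 0},
  {"dp": [0, 0, 97], "yaw": 0},
  {"dp": [0, 0, 99], "yaw": 0},
  {"dp": [0, 0, 100], "yaw": 0},
  {"dp": [0, 0, 101], "yaw": 0},
  {"dp": [0, 0, 101], "yaw": 0},
], grip_force=20)

```text
clock: 7.08
eef_pos: [474.4, 360.1, 89.5]
tcp_rot: [-3.141, -0.0, -0.141]
contact_force: [0.1, 0.0, -2.5]
opening: 0.412
grasp_force: 32.4
```

Emit:
carry_out([
  {"dp": [0, 0, 1], "yaw": 0},
  {"dp": [0, 0, 1.5], "yaw": 0},
  {"dp": [0, 0, 2], "yaw": 0},
  {"dp": [0, 0, 2], "yaw": 0},
], fingers=-1, grip_force=20)

```text
clock: 7.58
eef_pos: [474.7, 360.6, 88.7]
tcp_rot: [-3.14, -0.001, -0.142]
contact_force: [-4.0, 0.2, 12.5]
opening: 0.421
grasp_force: 31.9
```

Emit:
carry_out([
  {"dp": [5, 0, -1], "yaw": 0},
  {"dp": [10, 0, -2], "yaw": 0},
  {"dp": [15.5, 0, -2.5], "yaw": 0},
  {"dp": [20.5, 0, -3], "yaw": 0},
  {"dp": [26, 0, -3], "yaw": 0},
  {"dp": [31, 0, -2.5], "yaw": 0},
  {"dp": [36, 0, -2], "yaw": 0},
  {"dp": [41, 0, -1.5], "yaw": 0},
])

```text
clock: 8.57
eef_pos: [515.0, 354.3, 89.0]
tcp_rot: [-3.141, 0.001, -0.142]
contact_force: [-5.2, 0.7, 10.1]
opening: 0.422
grasp_force: 31.4
```

```bash
python3 - <<'E'
from h import *
f=r.grab_frame('wrist');cv2.imwrite('pics/w3.png',f[:,:,::-1])
f=r.grab_frame('scene')[150:310,400:600];cv2.imwrite('pics/s3.png',np.hstack([cv2.resize(cv2.imread('pics/w3.png'),(400,300)),cv2.resize(f[:,:,::-1],(375,300))]))
s=r.sense();print(s['eef_pos'],s['contact_force'],s['grasp_force'])
E
```

```text
[515.59076645 354.36493567  89.01269894] [-0.79381575 -0.02656057  1.44734232] 30.282617211341858
```

View pics/s3.png

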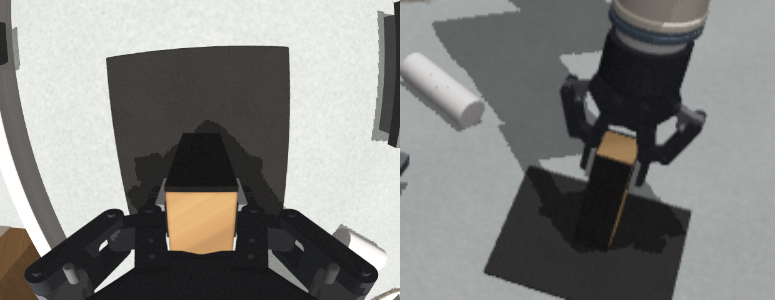

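The block slid along upright instead of pivoting, because the grip is too stiff in rotation. I'll carry it back 45 mm, release it standing, and push it over with the closed fingers.

Emit:
carry_out([
  {"dp": [0, 0, -8], "yaw": 0},
  {"dp": [-15, 0, -8], "yaw": 0},
  {"dp": [-35, 0, -8], "yaw": 0},
  {"dp": [-45, 0, -8], "yaw": 0},
  {"dp": [-45, 0, -8], "yaw": 0},
  {"dp": [-45, 0, -3], "yaw": 0},
  {"dp": [-45, 0, -1], "yaw": 0},
  {"dp": [-45, 0, 0], "yaw": 0},
  {"dp": [-45, 0, 0], "yaw": 0},
])

```text
clock: 9.8
eef_pos: [470.7, 360.4, 89.0]
tcp_rot: [3.141, 0.0, -0.142]
contact_force: [-0.8, -1.0, 2.8]
opening: 0.418
grasp_force: 30.5
```

Emit:
carry_out([
  {"dp": [0, 0, 0], "yaw": 0},
  {"dp": [0, 0, 0], "yaw": 0},
  {"dp": [0, 0, 0], "yaw": 0},
  {"dp": [0, 0, 0], "yaw": 0},
  {"dp": [0, 0, -30], "yaw": 0},
  {"dp": [0, 0, -60], "yaw": 0},
  {"dp": [0, 0, -70], "yaw": 0},
  {"dp": [-30, 0, -70], "yaw": 0},
  {"dp": [-60, 0, -70], "yaw": 0},
  {"dp": [-75, 0, -70], "yaw": 0},
  {"dp": [-75, 0, -70], "yaw": 0},
], fingers=0.6)

```text
clock: 11.18
eef_pos: [395.6, 371.2, 158.5]
tcp_rot: [3.141, 0.0, -0.14]
contact_force: [0.3, -0.3, 0.7]
opening: 0.802
grasp_force: 0.0
```

```bash
python3 - <<'E'
from h import *
f=r.grab_frame('wrist');cv2.imwrite('pics/w4.png',f[:,:,::-1])
f=r.grab_frame('scene')[150:310,400:600];cv2.imwrite('pics/s4.png',np.hstack([cv2.resize(cv2.imread('pics/w4.png'),(400,300)),cv2.resize(f[:,:,::-1],(375,300))]))
s=r.sense();print(s['eef_pos'],s['contact_force'],s['grasp_force'],s['clock'])
E
```

```text
[396.90329485 371.30774779 158.77924002] [0.49076018 0.36462474 0.617084  ] 0.0 11.275
```

View pics/s4.png

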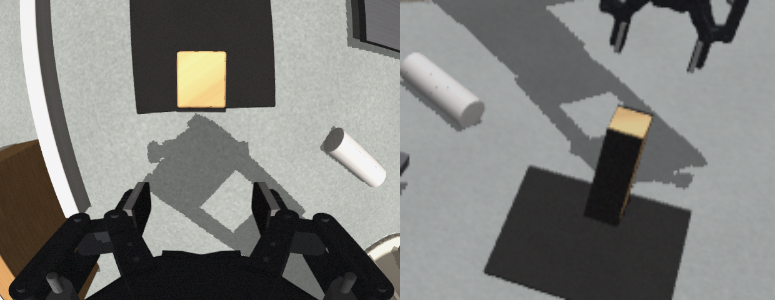

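The block stands free on the mat at (200,80) in the left half of the picture. Now I close the fingers, lower them behind it and push.

Emit:
carry_out([
  {"dp": [0, 0, 0], "yaw": 0},
  {"dp": [0, 0, 0], "yaw": 0},
  {"dp": [0, 0, 0], "yaw": 0},
  {"dp": [0, 0, 0], "yaw": 0},
  {"dp": [0, 0, 0], "yaw": 0},
  {"dp": [0, 0, 30], "yaw": 0},
  {"dp": [0, 0, 58], "yaw": 0},
  {"dp": [10, 0, 58], "yaw": 0},
  {"dp": [20, 0, 58], "yaw": 0},
  {"dp": [28, 0, 58], "yaw": 0},
  {"dp": [34, 0, 58], "yaw": 0},
  {"dp": [39, 0, 58], "yaw": 0},
], fingers=-1)

```text
clock: 12.78
eef_pos: [435.3, 365.6, 101.2]
tcp_rot: [-3.141, -0.0, -0.142]
contact_force: [-1.2, -0.7, 0.2]
opening: -0.004
grasp_force: 0.4
```

Emit:
carry_out([
  {"dp": [5, 0, 0], "yaw": 0},
  {"dp": [10, 0, 0], "yaw": 0},
  {"dp": [15, 0, 0], "yaw": 0},
  {"dp": [20, 0, 0], "yaw": 0},
  {"dp": [25, 0, 0], "yaw": 0},
  {"dp": [30, 0, 0], "yaw": 0},
  {"dp": [35, 0, 0], "yaw": 0},
  {"dp": [40, 0, 0], "yaw": 0},
  {"dp": [45, 0, 0], "yaw": 0},
  {"dp": [50, 0, 0], "yaw": 0},
  {"dp": [50, 0, 0], "yaw": 0},
  {"dp": [50, 0, -30], "yaw": 0},
])

```text
clock: 14.28
eef_pos: [482.8, 357.5, 129.0]
tcp_rot: [3.138, 0.003, -0.141]
contact_force: [0.7, -0.4, -0.2]
opening: 0.001
grasp_force: 0.0
```

```bash
cat > blk.py <<'E'
from h import *
# wood (hue orange) blob in roi of top view
f=r.grab_frame('top');cv2.imwrite('pics/t5.png',f[:,:,::-1])
hsv=cv2.cvtColor(f,cv2.COLOR_RGB2HSV);m=((hsv[...,1]>70)&(hsv[...,0]<25)&(hsv[...,2]>60)).astype(np.uint8)
m[:, 240:]=0;m[:190]=0;m[360:]=0;m[:,:40]=0
n,l,st,ce=cv2.connectedComponentsWithStats(m)
for i in range(1,n):
    if st[i,4]>40:
        (c,wh,a)=cv2.minAreaRect(np.argwhere(l==i)[:,::-1].astype(np.float32)); q=cv2.boxPoints((c,wh,a))
        W=np.array([onz('top',p,52) for p in q]);print(st[i],W.round(1).tolist(),W.mean(0).round(1),[round(float(np.linalg.norm(W[k]-W[k-1])),1) for k in range(4)])
s=r.sense();print(s['eef_pos'],s['contact_force'],s['grasp_force'],s['clock'])
E
python3 blk.py
```

```text
[485.11843333 359.2438433  134.0915869 ] [0.6737508  0.82425253 2.61029164] 0.0 14.325
```

Emit:
carry_out([
  {"dp": [-10, 0, -40], "yaw": 0},
  {"dp": [-25, 0, -80], "yaw": 0},
  {"dp": [-40, 0, -110], "yaw": 0},
  {"dp": [-40, 0, -110], "yaw": 0},
], fingers=1)

```text
clock: 14.82
eef_pos: [444.9, 365.3, 243.4]
tcp_rot: [-3.138, -0.003, -0.14]
contact_force: [0.4, -0.0, -0.7]
opening: 0.845
grasp_force: 0.0
```

```bash
python3 - <<'E'
from h import *
s=r.sense();print(s['eef_pos'],np.degrees(s['tcp_rot']),s['contact_force'],s['clock'])
c=r.get_calibration('wrist')
import pickle;pickle.dump(c,open('w5.pkl','wb'))
f=r.grab_frame('wrist');cv2.imwrite('pics/w5.png',f[:,:,::-1])
f2=r.grab_frame('scene')[200:340,420:600];cv2.imwrite('pics/s5.png',np.hstack([cv2.convertScaleAbs(f[:400,120:520,::-1],alpha=1.6),cv2.resize(f2[:,:,::-1],(400,400))]))
E
```

```text
[444.93972157 365.25001075 243.37885975] [-1.79801388e+02 -1.71149056e-01 -8.04783080e+00] [ 0.3924231  -0.01492533 -0.69415805] 14.825
```

View pics/s5.png

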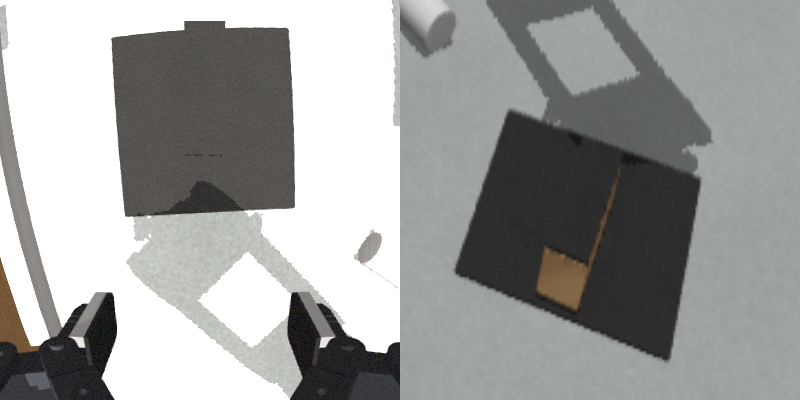

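The block lies flat on a rubber face on the mat. In full wrist pixels its far end is at (305–345, 21) and its near end at about (303–343, 155).

```bash
python3 - <<'E'
from h import *
import pickle
np.set_printoptions(precision=1,suppress=True)
c=pickle.load(open('w5.pkl','rb'))
f=cv2.imread('pics/w5.png');hsv=cv2.cvtColor(f,cv2.COLOR_BGR2HSV)
ys,xs=np.where((hsv[140:170,280:370,2]<45));print('dash',xs.min()+280,xs.max()+280,ys.min()+140,ys.max()+140)
ys,xs=np.where((f[15:27,280:370].max(2)<100));print('far',xs.min()+280,xs.max()+280,ys.min()+15)
W=np.array([wpt(c,p,52) for p in [(305,20.5),(345,20.5),(343,155),(303,155)]]);print(W,W.mean(0),[np.linalg.norm(W[i]-W[i-1]) for i in range(4)])
d=W[0]-W[3]+W[1]-W[2];print(np.degrees(np.arctan2(d[1],d[0])))
# scene view check: wood end face top corners in scene crop
for p in [(545,246),(590,268)]:
    q=((p[0]-400)*180/400+420,p[1]*140/400+200);print('scene end top corner @52',onz('scene',q,52))
print(rows((445,365.2,243.4),-8.05,W.mean(0)))
E
```

```text
dash 303 341 143 156
far 304 344 21
[[614.3 356.   52. ]
 [609.6 321.7  52. ]
 [490.1 340.2  52. ]
 [495.  374.8  52. ]] [552.3 348.2  52. ] [np.float64(120.80936421315465), np.float64(34.62077468728575), np.float64(120.86241637682973), np.float64(34.97948142135304)]
-8.875247772798117
scene end top corner @52 [613.5 325.3  52. ]
scene end top corner @52 [620.4 362.1  52. ]
([np.float64(108.6), np.float64(1.9), np.float64(191.4)], 0)
```

Emit:
carry_out([
  {"dp": [35, 1, 20], "yaw": 0.7},
  {"dp": [70, 1.5, 60], "yaw": 0.7},
  {"dp": [100, 1.5, 100], "yaw": 0.7},
  {"dp": [108.5, 1.5, 140], "yaw": 0.7},
  {"dp": [108.5, 1.5, 170], "yaw": 0.7},
  {"dp": [108.5, 1.5, 195], "yaw": 0.7},
  {"dp": [108.5, 1.5, 208], "yaw": 0.7},
  {"dp": [108.5, 1.5, 213], "yaw": 0.7},
  {"dp": [108.5, 1.5, 213], "yaw": 0.7},
], fingers=1)

```text
clock: 16.05
eef_pos: [552.1, 347.5, 27.9]
tcp_rot: [-3.141, -0.0, -0.154]
contact_force: [0.5, -0.7, -0.6]
opening: 1.0
grasp_force: 0.0
```

Emit:
carry_out([
  {"dp": [0, 0, 0], "yaw": 0},
  {"dp": [0, 0, 0], "yaw": 0},
  {"dp": [0, 0, 0], "yaw": 0},
  {"dp": [0, 0, 0], "yaw": 0},
  {"dp": [0, 0, 0], "yaw": 0},
  {"dp": [0, 0, 0], "yaw": 0},
], fingers=-1, grip_force=50)

```text
clock: 16.8
eef_pos: [552.4, 347.8, 28.6]
tcp_rot: [-3.141, -0.001, -0.154]
contact_force: [-0.5, -0.6, 6.2]
opening: 0.413
grasp_force: 51.4
```

Emit:
carry_out([
  {"dp": [0, 0, -20], "yaw": 0},
  {"dp": [0, 0, -60], "yaw": 0},
  {"dp": [2, 10, -90], "yaw": 0},
  {"dp": [11, 40, -100], "yaw": 0},
  {"dp": [22, 80, -100], "yaw": 0},
  {"dp": [33, 120, -100], "yaw": -0.3},
  {"dp": [45, 160, -100], "yaw": -0.7},
  {"dp": [56, 200, -100], "yaw": -0.7},
  {"dp": [64.5, 231, -95], "yaw": -0.7},
  {"dp": [64.5, 231, -75], "yaw": -0.7},
  {"dp": [64.5, 231, -58], "yaw": -0.7},
  {"dp": [64.5, 231, -52], "yaw": -0.7},
])

```text
clock: 18.3
eef_pos: [579.6, 109.5, 78.9]
tcp_rot: [3.141, 0.002, -0.141]
contact_force: [-1.3, -0.3, -1.4]
opening: 0.417
grasp_force: 50.6
```

```bash
python3 - <<'E'
from h import *
s=r.sense();print(s['eef_pos'],np.degrees(s['tcp_rot']),s['contact_force'],s['clock'],s['opening'],s['grasp_force'])
c=r.get_calibration('wrist');f=r.grab_frame('wrist');cv2.imwrite('pics/w6.png',f[:,:,::-1])
f=r.grab_frame('top');cv2.imwrite('pics/t6.png',f[:,:,::-1])
hsv=cv2.cvtColor(f,cv2.COLOR_RGB2HSV);m=(hsv[...,2]>130).astype(np.uint8)
cn=cv2.findContours(m[190:285,235:338],cv2.RETR_LIST,cv2.CHAIN_APPROX_NONE)[0]
a=np.radians(-8.1)
for q in cn:
    A=cv2.contourArea(q)
    if 20<A<200:
        p=q[:,0].mean(0)+[235,190];w=onz('top',p,53)-[567.5,25.5,0];print('chip',A,(np.cos(a)*w[0]+np.sin(a)*w[1]).round(1),(-np.sin(a)*w[0]+np.cos(a)*w[1]).round(1))
E
```

```text
[579.56045577 109.46137123  78.94714317] [ 1.79973017e+02  9.06774290e-02 -8.07517072e+00] [-1.26506587 -0.26737255 -1.40682829] 18.3 0.4174397863371425 50.58022677898407
chip 44.0 -29.4 -56.5
chip 39.0 4.8 -37.4
chip 27.0 31.9 -32.3
chip 33.5 40.6 12.3
chip 37.5 77.7 102.7
```

Emit:
carry_out([
  {"dp": [0, 0, 5], "yaw": 0},
  {"dp": [0, 0, 8], "yaw": 0},
  {"dp": [0, 0, 9.5], "yaw": 0},
  {"dp": [0, 0, 10.5], "yaw": 0},
  {"dp": [0, 0, 10.5], "yaw": 0},
])

```text
clock: 19.02
eef_pos: [580.3, 109.3, 69.6]
tcp_rot: [-3.141, -0.0, -0.141]
contact_force: [-0.8, -0.2, 2.0]
opening: 0.411
grasp_force: 50.8
```

Emit:
carry_out([
  {"dp": [0, 0, 0.5], "yaw": 0},
  {"dp": [0, 0, 0.5], "yaw": 0},
  {"dp": [0, 8, 0.5], "yaw": 0},
  {"dp": [0, 16, 0.5], "yaw": 0},
  {"dp": [0, 24, 0.5], "yaw": 0},
  {"dp": [0, 32, 0.5], "yaw": 0},
  {"dp": [0, 40, 0.5], "yaw": 0},
  {"dp": [0, 48, 0.5], "yaw": 0},
  {"dp": [0, 56, 0.5], "yaw": 0},
  {"dp": [0, 64, 0.5], "yaw": 0},
  {"dp": [0, 72, 0.5], "yaw": 0},
  {"dp": [0, 80, 0.5], "yaw": 0},
])

```text
clock: 20.52
eef_pos: [570.2, 30.1, 69.6]
tcp_rot: [-3.14, -0.002, -0.142]
contact_force: [0.6, 4.0, 6.2]
opening: 0.414
grasp_force: 51.4
```

```bash
python3 - <<'E'
from h import *
s=r.sense();print(s['eef_pos'],np.degrees(s['tcp_rot']),s['contact_force'],s['clock'],s['opening'],s['grasp_force'])
d=s['eef_pos']-[567.5,25.5,0];a=np.radians(-8.1);print('block in plate',np.cos(a)*d[0]+np.sin(a)*d[1],-np.sin(a)*d[0]+np.cos(a)*d[1])
E
```

```text
[570.16470574  30.0757126   69.60089542] [-1.79932855e+02 -1.35702270e-01 -8.12455026e+00] [0.55189508 4.01254652 6.18305483] 20.525 0.41350926123801174 51.38838529586792
block in plate 1.993398179419402 4.905524051017982
```

Normal force is light and friction is steady. I continue the sweep.

Emit:
carry_out([
  {"dp": [0, 8, 0], "yaw": 0},
  {"dp": [0, 16, 0], "yaw": 0},
  {"dp": [0, 24, 0], "yaw": 0},
  {"dp": [0, 32, 0], "yaw": 0},
  {"dp": [0, 40, 0], "yaw": 0},
  {"dp": [0, 48, 0], "yaw": 0},
  {"dp": [0, 56, 0], "yaw": 0},
  {"dp": [0, 64, 0], "yaw": 0},
  {"dp": [0, 72, 0], "yaw": 0},
  {"dp": [0, 80, 0], "yaw": 0},
  {"dp": [0, 87, 0], "yaw": 0},
  {"dp": [0, 93, 0], "yaw": 0},
])

```text
clock: 22.02
eef_pos: [556.9, -62.1, 69.6]
tcp_rot: [-3.141, -0.002, -0.142]
contact_force: [1.1, 3.8, 7.2]
opening: 0.412
grasp_force: 51.6
```

Emit:
carry_out([
  {"dp": [0, 5, 0], "yaw": 0},
  {"dp": [0, 10, 0], "yaw": 0},
  {"dp": [0, 15, 0], "yaw": 0},
  {"dp": [0, 19, 0], "yaw": 0},
  {"dp": [0, 22, 0], "yaw": 0},
  {"dp": [0, 22, 0], "yaw": 0},
])

```text
clock: 22.78
eef_pos: [553.7, -84.1, 69.6]
tcp_rot: [-3.141, -0.002, -0.142]
contact_force: [0.6, 1.9, 6.8]
opening: 0.414
grasp_force: 51.6
```

```bash
cat > chk.py <<'E'
from h import *
s=r.sense();print(s['eef_pos'],np.degrees(s['tcp_rot']),s['contact_force'],s['clock'],s['opening'],s['grasp_force'])
d=s['eef_pos']-[567.5,25.5,0];a=np.radians(-8.1);print('block in plate',np.cos(a)*d[0]+np.sin(a)*d[1],-np.sin(a)*d[0]+np.cos(a)*d[1])
f=r.grab_frame('top');cv2.imwrite('pics/t7.png',f[:,:,::-1]);f0=cv2.cvtColor(cv2.imread('pics/top0.png'),cv2.COLOR_BGR2GRAY).astype(int)
g=cv2.cvtColor(f,cv2.COLOR_RGB2GRAY).astype(int)
n,l,st,ce=cv2.connectedComponentsWithStats((abs(g-f0)>18).astype(np.uint8))
for i in range(1,n):
    if 8<st[i,4]: 
        w=onz('top',ce[i],3)-[567.5,25.5,0];print('diff',st[i],g[l==i].mean().round(),'before',f0[l==i].mean().round(),'plate xy',(np.cos(a)*w[0]+np.sin(a)*w[1]).round(1),(-np.sin(a)*w[0]+np.cos(a)*w[1]).round(1))
E
python3 chk.py
```

```text
[553.73588953 -84.06630209  69.58616261] [-1.79974832e+02 -1.18406411e-01 -8.13538274e+00] [0.59382582 1.88256207 6.80289283] 22.775 0.41356641879870754 51.58600687980652
block in plate 1.8112319539221247 -110.41261127423323
diff [    0   159   610   321 44920] 106.0 before 107.0 plate xy -252.2 -136.9
diff [278 211  10   9  56] 82.0 before 151.0 plate xy 51.0 15.2
diff [300 218   9   8  53] 82.0 before 148.0 plate xy 42.5 -31.9
diff [ 451  232   43   40 1018] 116.0 before 74.0 plate xy 21.5 -385.4
diff [270 248  10   9  59] 82.0 before 152.0 plate xy -28.6 21.7
diff [358 334  31  31 505] 126.0 before 160.0 plate xy -201.3 -201.9
diff [636 398   4  12  33] 128.0 before 60.0 plate xy -246.4 -740.3
```

```bash
python3 - <<'E'
from h import *
f0=cv2.imread('pics/top0.png');t6=cv2.imread('pics/t6.png');t7=cv2.imread('pics/t7.png');t5=cv2.imread('pics/t5.png');s0=cv2.imread('pics/scene0.png')
s7=r.grab_frame('scene')[:,:,::-1];cv2.imwrite('pics/s7.png',s7)
for n,i in(('f0',f0),('t5',t5),('t6',t6),('t7',t7)): print(n);print(i[325:372:6,345:405:6,1])
for n,i in(('s0',s0),('s7',s7)): print(n);print(i[160:195:5,285:330:5,1])
print('tray');print(t7[205:295:6,335:395:5,1])
E
```

```text
f0
[[127 124 124 123 124 125 124 130 123 128]
 [128 126 125 125 127 125 124 127 127 125]
 [128 124 129 125  96 152 128 127 126 131]
 [126 126 124  87 139 149 166 128 127 127]
 [127 128 126 165 177 177 178 126 130 128]
 [128 127 129 126 178 177 178 174 125 128]
 [127 128 132 131 142 177 130 128 128 128]
 [127 127 131 130 132 125 129 130 126 126]]
t5
[[129 126 125 126 126 128 126 131 126 132]
 [130 129 127 126 129 127 126 129 128 128]
 [129 126 130 128  98 154 131 129 128 133]
 [129 128 126  89 141 151 168 131 129 130]
 [129 131 127 168 181 180 181 128 132 131]
 [131 128 131 128 181 181 181 177 129 130]
 [129 131 135 134 145 181 132 130 130 130]
 [129 129 133 132 134 127 132 132 128 128]]
t6
[[124 121 121 121 121 123 120 125 120 125]
 [125 122 122 121 124 121 121 123 124 123]
 [125 121 125 122  94 148 126 124 123 128]
 [123 122 122  85 135 145 162 124 124 123]
 [124 126 122 161 174 174 173 123 126 125]
 [126 123 125 122 173 173 174 170 123 125]
 [123 126 128 126 138 172 126 124 125 126]
 [123 124 128 127 129 122 126 127 123 122]]
t7
[[122 125 126 128 127 127 127 127 126 126]
 [124 126 
[... 916 characters left out ...]
154 156 158 161 162 164 164 166 168]
 [126 129 132 134 137 140 142 143 145 149 149 152]
 [ 88  94  99 102 106 112 115 118 120 125 127 129]
 [ 52  52  71  62  60  65  72  78  85  90  95 100]
 [ 78  52  52  52  58  73  62  51  47  49 149  99]
 [169 163 154 147 135 126 112  61  46  25 156 126]
 [169 165 160 152 142 125 107 106 108 113 125 127]
 [165 111  56  57  61  67  70  71  69  65  62  61]
 [ 52  60  69  72  89 111 117 117 116  82  74  71]
 [ 69  92 100 103 113 121 123 123 123 122 120 117]
 [ 90  97 103 109 119 121 122 123 124 124 122 118]
 [ 99 104 109 118 120 121 121 122 124 124 124 123]
 [105 111 117 118 120 121 121 124 123 123 122 124]
 [108 113 119 120 122 123 123 123 122 122 122 122]]
```

The robot arm hides the bracket in the top view; the smooth pixels there are arm surface. I lift, back away and check the tray while still holding the block.

Emit:
carry_out([
  {"dp": [0, 0, -15], "yaw": 0},
  {"dp": [0, 0, -40], "yaw": 0},
  {"dp": [0, 0, -60], "yaw": 0},
  {"dp": [3, -25, -70], "yaw": 0},
  {"dp": [6, -65, -75], "yaw": 0},
  {"dp": [10, -105, -75], "yaw": 0},
  {"dp": [15, -145, -75], "yaw": 0},
  {"dp": [15, -180, -75], "yaw": 0},
  {"dp": [15, -210, -75], "yaw": 0},
  {"dp": [15, -210, -75], "yaw": 0},
])

```text
clock: 24.12
eef_pos: [597.3, 123.5, 144.2]
tcp_rot: [-3.141, -0.0, -0.139]
contact_force: [0.4, -0.8, -1.3]
opening: 0.417
grasp_force: 50.6
```

```bash
python3 - <<'E'
from h import *
s=r.sense();print(s['eef_pos'],np.degrees(s['tcp_rot']),s['contact_force'],s['clock'],s['opening'],s['grasp_force'])
f=r.grab_frame('top')[:,:,::-1];cv2.imwrite('pics/t8.png',f)
f0=cv2.imread('pics/top0.png')
c=f.max(2)[200:295,335:392];c0=f0.max(2)[200:295,335:392]
d=(abs(c.astype(int)-c0)>10).astype(np.uint8);n,l,st,ce=cv2.connectedComponentsWithStats(d)
u=np.radians(-8.1);
for i in range(1,n):
    if st[i,4]>5:
        w=onz('top',ce[i]+[335,200],11)-[567.5,25.5,0];print(st[i],c[l==i].mean().round(),c0[l==i].mean().round(),(np.cos(u)*w[0]+np.sin(u)*w[1]).round(1),(-np.sin(u)*w[0]+np.cos(u)*w[1]).round(1))
m=(f.max(2)[190:285,232:342]>125).astype(np.uint8);n,l,st,ce=cv2.connectedComponentsWithStats(m);print('plate bright',[ (x.tolist(),e.round()+[232,190]) for x,e in zip(st[1:],ce[1:]) if x[4]>8])
g=r.grab_frame('wrist')[:,:,::-1];cv2.imwrite('pics/w8.png',g)
E
```

```text
[597.3327304  123.51178274 144.22768367] [-1.79993936e+02 -1.45620072e-02 -7.96941809e+00] [ 0.39812636 -0.77688239 -1.2625403 ] 24.125 0.41663195736933417 50.568426847457886
[   2   10   47   80 2437] 166.0 181.0 -3.9 -153.8
plate bright [([0, 0, 38, 84, 1538], array([250., 226.])), ([104, 53, 6, 42, 120], array([340., 269.])), ([0, 85, 6, 10, 37], array([234., 281.]))]
```

```bash
python3 - <<'E'
from h import *
u=np.radians(-8.1)
f=cv2.imread('pics/t8.png').max(2)
roi=f[205:290,338:388].astype(np.float32);hp=roi-cv2.medianBlur(f,21)[205:290,338:388]
M=(abs(hp)>5).astype(np.uint8);M=cv2.morphologyEx(M,cv2.MORPH_CLOSE,np.ones((3,3)))
n,l,st,ce=cv2.connectedComponentsWithStats(M)
for i in range(1,n):
    if st[i,4]>8:
        w=onz('top',ce[i]+[338,205],11)-[567.5,25.5,0];print(st[i],hp[l==i].mean().round(),'plate xy',(np.cos(u)*w[0]+np.sin(u)*w[1]).round(1),(-np.sin(u)*w[0]+np.cos(u)*w[1]).round(1))
np.set_printoptions(linewidth=250)
print(f[206:290:2,340:388:2])
E
```

```text
[   0    0   50   85 1670] -4.0 plate xy 10.9 -152.0
[[ 76  76  75 ... 121 117 119]
 [ 74  74  80 ... 150 141 134]
 [ 76  75  96 ...  64  72 106]
 ...
 [170 170 170 ... 126 117 117]
 [122 134 157 ... 120 118 115]
 [ 67  75  74 ... 119 117 117]]
```

```bash
python3 - <<'E'
from h import *
u=np.radians(-8.1);c=r.get_calibration('wrist')
R=cv2.Rodrigues(np.array(c['rvec']))[0];t=np.array(c['tvec'])
def pw(X):
    p=R@X+t;th=np.arctan2(np.hypot(p[0],p[1]),p[2]);k=c['fx']*th/np.hypot(p[0],p[1]);return c['cx']+k*p[0],c['cy']+k*p[1]
def rect(img,pf):
    ys=np.arange(-105,-205,-4);xs=np.arange(90,-92,-2.5);out=[]
    for y in ys:
        row=''
        for x in xs:
            a,b=pf(np.array([567.5+np.cos(u)*x-np.sin(u)*y,25.5+np.sin(u)*x+np.cos(u)*y,6.]))
            a,b=int(round(a)),int(round(b)); row+=('%X'%(img[b,a]//16)) if 0<=a<640 and 0<=b<480 else '.'
        out.append(row)
    print('\n'.join(out))
rect(cv2.imread('pics/w8.png').max(2),pw);print();rect(cv2.imread('pics/t8.png').max(2),lambda X:proj('top',X))
E
```

```text
EFFED89989999998988898998989999988999999989999999899999999989999889989899
EEC6B79999998989888898989989999988999999998998999889999999998999899999999
EEC6B89999899998888888988989999988999999999999999899999999988999999989999
EEE6D79998998999988998989999899988999999999999999899999999999999999999999
EED6D58999898999888888889998899988898899999998999999999999998999999998899
EEE6D89998898989998898888999899998999899999999999989999999998999899988899
EED6C68998999998888888888989899998999999999999999999999999999989899988999
EEEFD88998998988888888998998899898999899999998999999999999998999899988999
EEDFE79998998998888888988999889988999999999999999999999999998989998989999
EFEFDB8998898898998888889999999988999989999998989999999999998999889988999
EEDFEB9998B98999A88B9988A9A99E998A999998999B999B9D999999E99B8B99C9EA88899
EEEFDFFFFFFFFFFFFFFFFFFFFFFFFFFFFFFFFFFFFFFFFFFFFFFFFFFFFFFFFFFFFFFFF8888
EEEFDFFFFFFFFFFFFFFFFFFFFFFFFFFFFFFFFFFFFFFFFFFFFFFFFFFFFFFFFFFFFFFFF8888
EEDFEFFFFFFFFFFFFFFFFFFFFFFFFFFFFFFFFFFFFFFFFFFFFFFFFFFFFFFFFFFFFFFFF7888
EEEFDFFFFFFFFFFFFFFFFFFFFFFFFFFFFFFFFFFFFFFFFFFFFFFFFFFFFFFFFFFF
[... 1900 characters left out ...]
AAAAAAAAAAAAAAAAAAAAAAAAAAAAAA9347
96357AAAAAAAAAAAAAAAAAAAAAAAAAAAAAAAAAAAAAAAAAAAAAAAAAAAAAAAAAAAAAAAA5347
98357AAAAAAAAAAAAAAAAAAAAAAAAAAAAAAAAAAAAAAAAAAAAAAAAAAAAAAAAAAAAAAAA7445
843367AAAAAAAAAAAAAAAAAAAAAAAAAAAAAAAAAAAAAAAAAAAAAAAAAAAAAAAAAAAAAAA8447
953477AAAAAAAAAAAAAAAAAAAAAAAAAAAAAAAAAAAAAAAAAAAAAAAAAAAAAAAAAAAAAAA9447
96337AAAAAAAAAAAAAAAAAAAAAAAAAAAAAAAAAAAAAAAAAAAAAAAAAAAAAAAAAAAAAAAA9347
98357AAAAAAAAAAAAAAAAAAAAAAAAAAAAAAAAAAAAAAAAAAAAAAAAAAAAAAAAAAAAAAAA6447
94347AAAAAAAAAAAAAAAAAAAAAAAAAAAAAAAAAAAAAAAAAAAAAAAAAAAAAAAAAAAAAAAA8447
9433677555699878777588887777698877755589877777688887777698877775588899477
9655667788456667788445567788455666688445667778845567788855667788855679677
```

The rectified top view shows five separate chips on the tray floor near the plate edge, and none on the visible part of the plate. Now I lay the block back on the mat.

Emit:
carry_out([
  {"dp": [-15, -35, 0], "yaw": 0},
  {"dp": [-33, -70, 0], "yaw": 0},
  {"dp": [-50, -105, 0], "yaw": 0},
  {"dp": [-67, -140, 0], "yaw": 0},
  {"dp": [-84, -175, 0], "yaw": 0},
  {"dp": [-100, -205, 20], "yaw": 0},
  {"dp": [-102, -214, 55], "yaw": 0},
  {"dp": [-102, -214, 85], "yaw": 0},
  {"dp": [-102, -214, 103], "yaw": 0},
  {"dp": [-102, -214, 111], "yaw": 0},
  {"dp": [-102, -214, 114], "yaw": 0},
  {"dp": [-102, -214, 115], "yaw": 0},
])

```text
clock: 25.72
eef_pos: [527.1, 348.4, 29.6]
tcp_rot: [-3.141, -0.001, -0.142]
contact_force: [-0.2, -0.7, -1.6]
opening: 0.414
grasp_force: 50.7
```

Emit:
carry_out([
  {"dp": [0, 0, 0.5], "yaw": 0},
  {"dp": [0, 0, 1], "yaw": 0},
  {"dp": [0, 0, 1], "yaw": 0},
])

```text
clock: 26.1
eef_pos: [526.8, 348.5, 28.6]
tcp_rot: [-3.141, -0.001, -0.141]
contact_force: [-1.6, -1.0, 6.5]
opening: 0.419
grasp_force: 51.6
```

In contact (6.5 N), so I release and retreat.

Emit:
carry_out([
  {"dp": [0, 0, 0], "yaw": 0},
  {"dp": [0, 0, 0], "yaw": 0},
  {"dp": [0, 0, 0], "yaw": 0},
  {"dp": [0, 0, 0], "yaw": 0},
  {"dp": [0, 0, 0], "yaw": 0},
  {"dp": [0, 0, -15], "yaw": 0},
  {"dp": [0, 0, -50], "yaw": 0},
  {"dp": [0, 0, -100], "yaw": 0},
  {"dp": [-40, 0, -150], "yaw": 0},
  {"dp": [-80, 0, -200], "yaw": 0},
  {"dp": [-80, 0, -200], "yaw": 0},
  {"dp": [-80, 0, -200], "yaw": 0},
], fingers=1)

```text
clock: 27.6
eef_pos: [447.3, 359.7, 228.7]
tcp_rot: [-3.141, -0.001, -0.141]
contact_force: [-0.1, -0.7, -0.7]
opening: 1.001
grasp_force: 0.0
```

```bash
python3 - <<'E'
from h import *
s=r.sense();print(s['eef_pos'],s['contact_force'],s['clock'],s['opening'],s['grasp_force'])
g=r.grab_frame('scene')[:,:,::-1];cv2.imwrite('pics/s9.png',g)
hsv=cv2.cvtColor(g,cv2.COLOR_BGR2HSV);m=((hsv[...,1]>70)&(hsv[...,0]<25)&(hsv[...,2]>50)).astype(np.uint8);m[:230]=0;m[335:]=0;m[:,:430]=0;m[:,580:]=0
n,l,st,ce=cv2.connectedComponentsWithStats(m)
for i in range(1,n):
    if st[i,4]>15: print(st[i],onz('scene',ce[i],28))
# expected end face centre
a=np.radians(-8.1);print('expected wood end/side',proj('scene',[526.8+60*np.cos(a),348.5+60*np.sin(a),28]))
f=r.grab_frame('top')[:,:,::-1];f0=cv2.imread('pics/top0.png')
# bystanders: white/dark change at their places; plate residual
d=(cv2.absdiff(cv2.medianBlur(f,3),cv2.medianBlur(f0,3)).max(2)>35).astype(np.uint8)
n,l,st,ce=cv2.connectedComponentsWithStats(d)
print([(st[i].tolist(),ce[i].round()) for i in range(1,n) if st[i,4]>15])
E
```

```text
[447.31276302 359.67329346 228.66151762] [-0.07898289 -0.72107268 -0.73801937] 27.6 1.001453117159742 0.0
[483 252  37  48 418] [577.3511111  346.52444048  28.        ]
expected wood end/side [492.88180605 287.52359136]
[([278, 211, 9, 9, 53], array([282., 215.])), ([301, 219, 8, 7, 45], array([304., 222.])), ([301, 232, 9, 8, 59], array([305., 235.])), ([452, 232, 42, 39, 1023], array([472., 251.])), ([0, 238, 82, 242, 11305], array([ 31., 369.])), ([270, 249, 10, 8, 51], array([274., 252.])), ([309, 250, 8, 8, 60], array([312., 254.])), ([76, 309, 168, 171, 11191], array([162., 398.])), ([241, 365, 368, 115, 15740], array([441., 442.])), ([637, 399, 3, 10, 25], array([638., 403.]))]
```

```bash
python3 -c "
from rig import r
print(r.sign_off())"
```

```text
the job is handed in; nothing more can be done
None
```

Job handed in at 27.7 s: all five chips are in the tray and the block lies released on the mat; the bystanders I could see had not moved, though the arm hid the tube in the last picture; no verdict came back at sign-off.

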